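# Clamp the sample panel and hold the inspection lamp on it

### The arm

A 6-joint arm with a two-finger parallel gripper is mounted at the origin on the work surface. World frame = base frame: x ahead of the robot, y to its left, z up, the work surface at z = 0. Lengths are in m, angles in degrees, forces in N, time in s.
With the tool pointing down it reaches from about 0.35 to 0.875 m from the base axis. Payload 4.2 kg.
Tool frame: the origin (TCP) lies at the very end of the fingers, on their centre line; the grasp point (between the pads) lies 19 mm behind it; z points along the fingers, y is the line along which they close (so a half turn about z gives the same grasp; the last joint's range is limited). The gripper opens to 87 mm and grips with 3 to 60 N. Pads are 19 mm wide; open, the fingers measure 117 mm over their backs; the gripper's body (75 mm by 190 mm) begins 51 mm behind the grasp point.
Start: joints at [91.249, 22.042, 0.453, 0, -68.411, -14.817], TCP at [0.147, 0.608, 0.223] pointing down, gripper open.
Joint ranges: [-179.83, 179.83], [-69.29, 118.12], [-61.27, 80.66], [-181.25, 117.63], [-171.15, -9.14], [-177.46, 177.46]. Speed limits (degrees/s): [159.86, 159.86, 180, 180, 180, 180].

### API

Orientations are given as a 3x3 rotation matrix whose columns are the frame's x, y, z axes.
In Python, from station import r gives the robot as it stands.
- The arm moves only by the tool jog_arm, never from a script. Its argument "plan" is text: rows parted by semicolons, each of 7 numbers parted by spaces: the shift along the tool's x, y, z normalised to -1 to 1, where 1 is 0.025 m, then the turn, a rotation vector about the tool's x, y, z normalised to -1 to 1, where 1 is 8 degrees, then the closure, from -1 (fully open) to 1 (shut). A call has exactly 10 rows; each row shifts and turns the commanded pose from where the row before left it, along the tool's axes as they then stand; what a row does not reach is not made up. A row lasts 1/10 s, in which the tool goes at most 50 mm and 8.59 degrees, less where a joint would pass 70% of its speed; a pose out of reach is approached as far as the arm can. A call with a number of a shift or a turn outside -1 to 1 is refused whole. A call with a gripper value outside its range is refused whole. The fingers move at their own pace and stop on an object; the grip force is fixed at half the most. Time passes only in rows, so rows that do not move let the fingers close, or fill a call up. It gives the time, the measured TCP pose, the force, the opening and the grip force at its end, in the units of the state.
- r.sense(): the state, without advancing time (a new reading comes with each control period).
- r.capture(name): name is "scene" or "top"; returns (picture, depth): 384x512x3 uint8, red, green, blue; 384x512 float32, m along the optical axis (not along the pixel's ray), 0 where there is no reading.
- r.get_calibration(name): a dict with "mtx" (3x3 intrinsics, pixels), "extrinsics" (4x4, takes a point from camera to world coordinates). Camera axes: x right, y up, looking along -z (the intrinsics and any distortion apply to the point x, -y, -z); pixel columns grow to the right and rows downward; lengths in m; the calibration is good to about 2 mm. A picture is of the moment at which its call begins. get_calibration takes no time and is no camera call.
- r.finish_job(): hands the job in; it is judged then, once.
The state is a dict: "time_s": time; "joints": joint angles; "joint_velocities": joint speeds; "effort": joint torques, N m; "tcp_pos": TCP position; "ee_rot": TCP orientation; "wrist_force": force on the tool from outside, world axes, zero at the start; "moment": the same for the moment, N m; "gripper_width": opening from 0.0 (shut) to 1.0 (fully open); "gripper_force": force on a finger pad.
Only numpy, scipy, OpenCV 4.12 (cv2) and the standard library are available. Lean on these libraries where they do the work, as an engineer would, in place of code of your own. Each camera call takes 0.05 s, during which the arm holds its last target. There are 200 camera calls.

### The job

Pump the lever of the hydraulic hand pump at least three full strokes to clamp the paint sample panel, pressing it all the way down and letting it spring all the way up each time. Then draw the inspection lamp out of the tool block, slant it to about 45 degrees with the lens end low, and point it at the middle of the panel with the lens about 10 cm from that middle, never touching the panel or its clamp with the lamp. Finish while holding the lamp still there in the gripper, and leave the other things where they are.

Things in the scene. Friction and masses are not known exactly. Their poses are not given: they have to be found in the camera images.
- pump: Hydraulic hand pump bolted to the bench: grey lying cylinder on a 240 x 110 mm dark plate. Origin: underside, on the bench. Its x axis runs along the pump, horizontal; the lever reaches out from its pivot at (70, 0, 100) mm in this frame towards the pump's -x, over the cylinder. A dial gauge stands at (100, 0), top 129 mm up; its needle swings with the lever.
- pump_lever (a joint): Pump lever angle, rad: 0 = up against its stop (lever slopes 0.5 rad upward from the pivot), 0.62 = down stop (0.12 rad below level). A spring returns it to 0; pushing on the pad takes about 2 N at the top and 8 N at the bottom. Only values above 0.50 count as fully down, below 0.08 as fully up.
- lever_pad (a point): Centre of the top face of the black rubber hand pad (70 mm along the lever, 40 mm wide, 16 mm thick) at the lever's free end, 200 mm from the pivot; 199 mm above the bench when up, about 83 mm when fully down. Push it down from above with closed fingertips; it moves on an arc about the pivot, 25 mm outwards on its way down. Its z is the pad face's normal.
- block: Black tool block fixed to the bench, 230 x 66 x 80 mm high, with three square wells in a row along its x axis at -70, 0 and +70 mm, each 29 mm wide and 70 mm deep (floor 10 mm above the bench). Origin: centre of its underside. The wells hold the lamp, the brush and the atomiser in any order.
- lamp: Inspection lamp: straight aluminium torch, 26 mm diameter, 160 mm long, about 0.11 to 0.22 kg, flat tail with a small black switch, dark rings; the tallest of the three tools in the block. Stands lens down in a well, 90 mm showing above the block. Origin: centre of the lens end (lower end); z runs from lens to tail, so it shines along -z.
- lamp_spot (a point): The point 100 mm straight ahead of the lamp's lens on its axis (lamp frame: 0, 0, -100 mm).
- panel: Sample panel fixture fixed to the bench: mint-painted flat panel 170 x 190 mm, its face 36 mm above the bench, on a steel plate, with a grey clamp up to 98 mm high over its +x edge (from 60 mm beyond the middle, 50 mm wide). Origin: underside, below the middle of the panel.
- panel_mid (a point): Middle of the panel's painted face, 36 mm above the bench.
- brush: Detailing brush with brass foot 26 mm thick and rounded wooden handle, 127 mm tall, in a well; leave it. Origin: centre of its foot.
- atomiser: Small white atomiser bottle with domed clear cap, 26 mm diameter, 115 mm tall, in a well; leave it. Origin: centre of its foot.
- jar: White jar with black lid, 60 mm diameter, 55 mm tall, bystander on the bench. Origin: centre of its underside.
- pad: Round polishing pad, 76 mm diameter, 26 mm high, bystander on the bench. Origin: centre of its underside.
- spray: White bottle, 72 mm diameter, 200 mm tall, bystander. Origin: centre of its underside.
- polisher: Black and red polishing machine, about 315 x 72 x 80 mm, lying along the table edge, 2 kg, bystander. Origin: underside of its body.
- sander: Cork sanding block 120 x 65 x 40 mm, bystander. Origin: centre of its underside.
Mind the look-alikes: they are no part of the job. What is shaped like the lamp but green or purple is not meant.

How it is judged:
By the outcome, as a careful person would: the job done as asked, in the order asked, and still so for the second after the job is handed in, while the arm keeps its last pose, push and grip.
It also fails if it takes over 67 s, if anything falls off the work surface, if the arm or the gripper's body presses on something with over 40 N, if the wrist force passes 120 N, or if a joint passes its speed limit or range.

## Working session

There is one attempt and no reset: what is moved stays moved. The work goes in short steps, Python scripts to look and compute and a tool call to move; the robot and the scene stay as the last step left them, time stands still between calls to the robot, and variables do not carry over. Pictures are saved under pics/ and viewed, at most 10 in all, crops included, and the job is handed in when it is done.

Besides the shell and the picture viewer there is one more tool, called as name(argument=value, ...) on one line, values as JSON. jog_arm: Moves the arm, as the interface text tells. Scaled input: -1 to 1 covers 0.025 m each way for a shift and 8 degrees each way for a turn. Its arguments: {"type":"object","properties":{"plan":{"type":"string"}},"required":["plan"]}

```bash
ls; mkdir -p pics; cat > h.py <<'E'
from station import r
import numpy as np, cv2
def cap(n):
    p,d=r.capture(n); c=r.get_calibration(n); return p,d,c
def world(d,c):
    h,w=d.shape; u,v=np.meshgrid(np.arange(w),np.arange(h)); K=np.array(c["mtx"])
    P=np.stack([(u-K[0,2])/K[0,0]*d,-(v-K[1,2])/K[1,1]*d,-d],-1)
    E=np.array(c["extrinsics"]); return P@E[:3,:3].T+E[:3,3]
E
python3 - <<'E'
from h import *
for n in("scene","top"):
    p,d,c=cap(n); cv2.imwrite(f"pics/{n}.png",cv2.resize(p[...,::-1],(800,600))); np.savez(f"{n}.npz",p=p,d=d,W=world(d,c))
    print(n,c)
s=r.sense();print({k:np.round(v,3) for k,v in s.items()})
E
```

```text
pics
scene {'mtx': array([[421.33223347,   0.        , 257.5930343 ],
       [  0.        , 421.33223347, 189.549879  ],
       [  0.        ,   0.        ,   1.        ]]), 'extrinsics': array([[-0.77753756, -0.3275974 ,  0.53676372,  1.30244746],
       [ 0.62854375, -0.43091872,  0.64748885,  0.98059259],
       [ 0.01918587,  0.84082638,  0.54096478,  0.88308453],
       [ 0.        ,  0.        ,  0.        ,  1.        ]])}
top {'mtx': array([[447.6442663 ,   0.        , 256.83009021],
       [  0.        , 447.6442663 , 194.62781561],
       [  0.        ,   0.        ,   1.        ]]), 'extrinsics': array([[-1.10092848e-02,  9.88407492e-01, -1.51424655e-01,
         2.95822815e-01],
       [-9.99939127e-01, -1.07713332e-02,  2.39160666e-03,
         3.56202866e-02],
       [ 7.32836521e-04,  1.51441767e-01,  9.88465909e-01,
         1.54635229e+00],
       [ 0.00000000e+00,  0.00000000e+00,  0.00000000e+00,
         1.00000000e+00]])}
{'time_s': np.float64(0.1), 'joints': array([ 9.1250e+01,  2.2088e+01,  3.8700e-01, -2.4000e-02, -6.8413e+01,
       -1.4817e+01]), 'joint_velocities': array([ 0.119, -0.037,  0.179,  0.132, -0.04 ,  0.018]), 'effort': array([-1.0000e-03, -3.9169e+01,  1.8793e+01,  4.2320e+00,  1.3000e-02,
       -0.0000e+00]), 'tcp_pos': array([0.146, 0.607, 0.222]), 'ee_rot': array([[ 0.972, -0.235, -0.   ],
       [-0.235, -0.972, -0.002],
       [ 0.   ,  0.002, -1.   ]]), 'wrist_force': array([ 0.34 , -0.266, -0.678]), 'moment': array([ 0.001, -0.018, -0.018]), 'gripper_force': np.float64(0.0), 'gripper_width': np.float64(1.001)}
```

View pics/top.png

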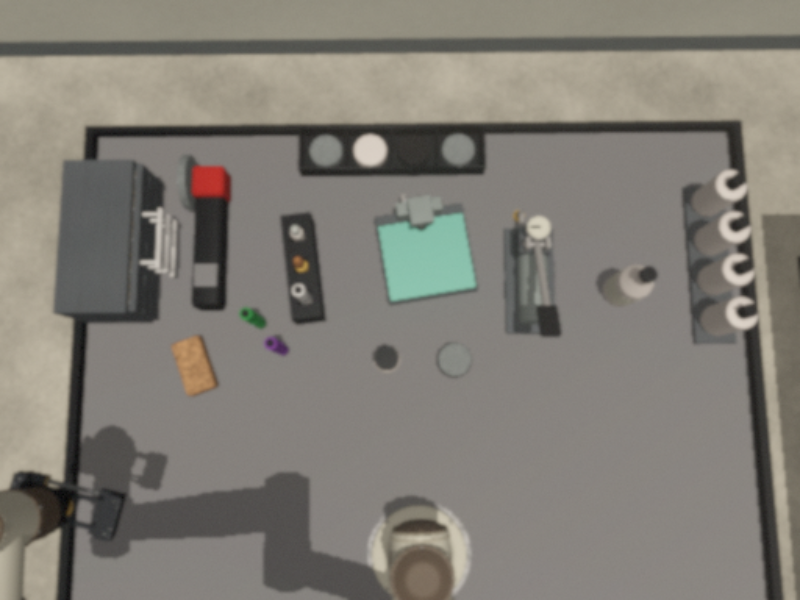

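View pics/scene.png

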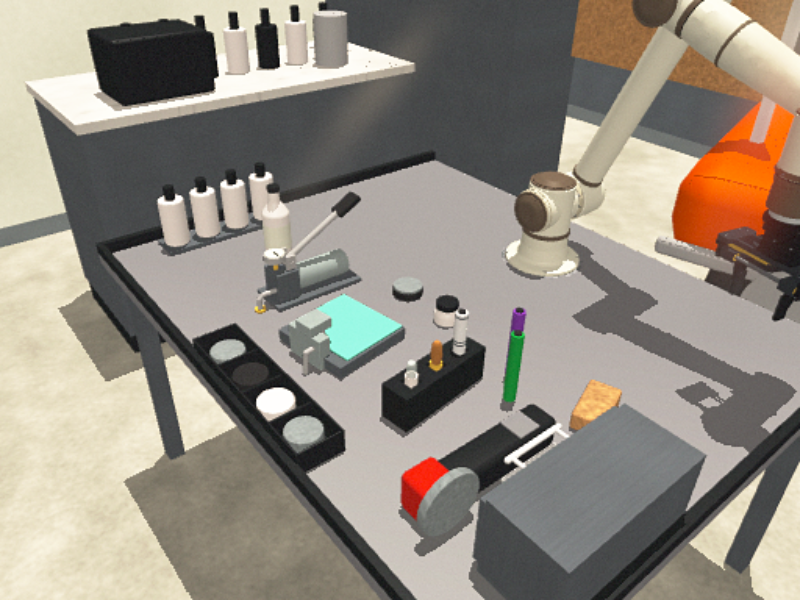

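The top view shows the block with three tools: atomiser (297,232), brush (301,265), and lamp (300,292). Green (252,318) and purple (277,346) look-alikes stand outside the block. The panel is at (427,255) with its clamp at (420,208). The pump is at (535,270) with its lever pad at (548,320). Lamp candidates: silver, green and purple; the silver one in the block, tallest of the three (scene 460,330), fits. Measuring next, with one enlarged crop.

```bash
python3 - <<'E'
from h import *
S=np.load("scene.npz");T=np.load("top.npz")
A=np.concatenate([S["W"].reshape(-1,3),T["W"].reshape(-1,3)]);src=np.r_[np.zeros(384*512),np.ones(384*512)]
D=np.r_[S["d"].ravel(),T["d"].ravel()]; col=np.concatenate([S["p"].reshape(-1,3),T["p"].reshape(-1,3)]).astype(int)
f=.64
for nm,(u,v) in dict(lamp=(300,290),brush=(301,264),atom=(296,232),pad=(548,320),green=(250,316),purple=(275,344),panel=(427,255),clamp=(420,210),gauge=(538,227),blk1=(297,217),blk2=(310,318),spray=(648,272),jar=(386,357),polpad=(454,359)).items():
    print(nm,np.round(T["W"][int(v*f),int(u*f)],3))
for nm,(u,v) in dict(lamp=(461,313),pad=(346,203),purple=(519,312)).items(): print('S',nm,np.round(S["W"][int(v*f),int(u*f)],3))
def rect(m,nm):
    for s in(0,1):
        k=m&(src==s)&(D>0); P=A[k]
        if len(P)<8: print(nm,s,'few',len(P));continue
        (c,sz,a)=cv2.minAreaRect((P[:,:2]*1000).astype(np.float32)); print(nm,s,len(P),'c',np.round(c,1),'sz',np.round(sz,1),'a',round(a,1),'zmed',np.round(np.median(P[:,2]),4),np.round(P[:,2].max(),4),'mean',np.round(P.mean(0),4))
x,y,z=A.T; R,G,B=col.T
mint=(G>R+40)&(B>R+20)&(abs(z-.036)<.01)
rect(mint,'panel')
L=T["W"][int(290*f),int(300*f)]
blk=(abs(z-.08)<.006)&(np.hypot(x-T["W"][169,193][0],y-T["W"][169,193][1])<.16)&(R<60)
rect(blk,'block')
# tools above block
near=(np.hypot(x-L[0],y-L[1])<.18)&(z>.1)&(z<.2)&(R+G+B>120)&(abs(R-G)<200)
for z0,z1 in((.15,.185),): rect(near&(z>z0)&(z<z1)&(abs(R-G)<30),'lamp?')
Q=T["W"][int(320*f),int(548*f)]
rect((np.hypot(x-Q[0],y-Q[1])<.07)&(z>.15)&(z<.23)&(R+G+B<120),'pad')
P=S["p"][150:300,220:370,::-1]; cv2.imwrite("pics/crop.png",cv2.resize(P,(600,600),interpolation=cv2.INTER_CUBIC))
E
```

```text
lamp [0.539 0.234 0.172]
brush [0.603 0.241 0.126]
atom [0.671 0.253 0.121]
pad [ 0.47  -0.249  0.204]
green [0.489 0.336 0.156]
purple [0.431 0.284 0.159]
panel [ 0.637 -0.025  0.035]
clamp [ 0.722 -0.007  0.1  ]
gauge [ 0.672 -0.253  0.133]
blk1 [0.716 0.256 0.081]
blk2 [0.495 0.227 0.078]
spray [ 0.56  -0.449  0.202]
jar [0.412 0.066 0.053]
polpad [ 0.409 -0.079  0.027]
S lamp [0.545 0.245 0.174]
S pad [ 0.471 -0.249  0.204]
S purple [0.441 0.3   0.164]
panel 0 1264 c [612.4 126.2] sz [172.3 495.4] a 8.4 zmed 0.0358 0.045 mean [0.6191 0.0048 0.0357]
panel 1 2518 c [635.  -24.1] sz [170.8 189.4] a 8.8 zmed 0.036 0.0459 mean [ 0.6311 -0.0237  0.036 ]
block 0 760 c [598.4 258.4] sz [137.1 258.2] a 73.1 zmed 0.0796 0.0851 mean [0.6208 0.26   0.0794]
block 1 650 c [602.  282.8] sz [225.7 141.8] a 5.1 zmed 0.0801 0.086 mean [0.6105 0.2424 0.0802]
lamp? 0 100 c [502.8 275.9] sz [ 92.9 128.5] a 40.4 zmed 0.1636 0.175 mean [0.526  0.2626 0.1635]
lamp? 1 90 c [503.  281.9] sz [ 97.1 133.1] a 40.2 zmed 0.1679 0.1781 mean [0.5069 0.2665 0.167 ]
pad 0 35 c [ 473.2 -237.1] sz [24.8 68.3] a 71.9 zmed 0.196 0.214 mean [ 0.4701 -0.2357  0.1953]
pad 1 few 0
```

View pics/crop.png

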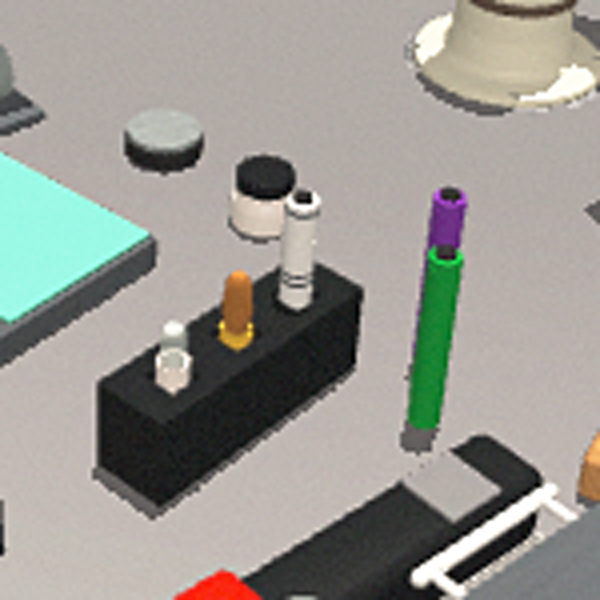

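Crop: the silver lamp, with switch on top and dark rings, stands at crop (300,250) in the block's nearest well and is the tallest there. Green (435,340) and purple (450,215) stand free, so they aren't it. Refining the lamp and lever pad.

```bash
python3 - <<'E'
from h import *
S=np.load("scene.npz");T=np.load("top.npz")
for nm,I in(("S",S),("T",T)):
    W=I["W"];c=I["p"].astype(int);x,y,z=np.moveaxis(W,-1,0);R,G,B=np.moveaxis(c,-1,0);sat=c.max(-1)-c.min(-1);s=c.sum(-1)
    def rp(m,t):
        P=W[m&(I["d"]>0)]
        if len(P)<6: print(nm,t,len(P));return
        a=cv2.minAreaRect((P[:,:2]*1000).astype(np.float32));print(nm,t,len(P),np.round(a[0],1),np.round(a[1],1),round(a[2],1),'mean',np.round(P.mean(0),4),'z',np.round(np.percentile(P[:,2],[5,50,95]),3))
    n=np.hypot(x-.543,y-.238)<.03
    rp(n&(z>.10)&(z<.18),'lamp'); rp(n&(z>.163)&(z<.18),'lamptop')
    n=(np.hypot(x-.472,y+.245)<.07)&(z>.12)
    rp(n,'padall'); rp(n&(s<150),'paddark')
    n=(np.hypot(x-.60,y-.243)<.15)&(abs(z-.08)<.004)&(s<130)&(x>.47)&(abs(y-.243-(x-.6)*.14)<.05)
    rp(n,'block')
    P=W[n]; 
    n=(np.hypot(x-.672,y+.253)<.035)&(z>.115); rp(n,'gauge')
    n=(abs(x-.58)<.16)&(abs(y+.25)<.1)&(z>.003)&(z<.03); rp(n,'plate')
    n=(abs(x-.7)<.09)&(abs(y+.0)<.1)&(z>.05); rp(n,'clamp')
    n=(np.hypot(x-.603,y-.243)<.03)&(z>.10); rp(n,'brush')
    n=(np.hypot(x-.671,y-.253)<.03)&(z>.10); rp(n,'atom')
E
```

```text
S lamp 188 [541.9 240.9] [24.6 26.1] 35.5 mean [0.5449 0.2444 0.141 ] z [0.104 0.143 0.172]
S lamptop 47 [541.9 240.6] [23.  25.1] 27.8 mean [0.5424 0.2417 0.1695] z [0.164 0.169 0.174]
S padall 210 [ 489.6 -251.6] [103.1  49.5] 9.3 mean [ 0.4848 -0.2479  0.1927] z [0.163 0.194 0.216]
S paddark 53 [ 470. -248.] [65.5 36.2] 2.1 mean [ 0.4718 -0.2381  0.1967] z [0.181 0.196 0.214]
S block 160 [610.4 250.6] [226.3  65.4] 6.4 mean [0.6147 0.2605 0.0793] z [0.077 0.079 0.082]
S gauge 117 [ 672.8 -251.5] [53.7 50.5] 6.2 mean [ 0.6757 -0.2483  0.124 ] z [0.116 0.125 0.129]
S plate 659 [ 580.9 -246.5] [186.3 320.5] 87.5 mean [ 0.6024 -0.2225  0.0122] z [0.004 0.011 0.026]
S clamp 508 [730.6   1. ] [99.8 75.6] 79.7 mean [0.7366 0.0037 0.0795] z [0.053 0.079 0.099]
S brush 80 [612.6 250.6] [17.3 20.9] 50.7 mean [0.613  0.2517 0.1196] z [0.103 0.12  0.136]
S atom 61 [680.6 257.8] [18.2 18. ] 9.9 mean [0.6811 0.2597 0.1145] z [0.101 0.116 0.125]
T lamp 88 [537.1 238.3] [23.5 23.1] 3.2 mean [0.5355 0.2369 0.1545] z [0.106 0.168 0.176]
T lamptop 53 [537.  238.9] [23.3 22.2] 1.9 mean [0.5381 0.2391 0.1714] z [0.166 0.172 0.176]
T padall 341 [ 488.1 -251.4] [ 39.6 105.3] 89.9 mean [ 0.4762 -0.2505  0.1996] z [0.171 0.202 0.218]
T paddark 117 [ 467.  -250.2] [29.7 53. ] 89.0 mean [ 0.4674 -0.2492  0.2064] z [0.193 0.206 0.219]
T block 1
T gauge 215 [ 671.3 -253. ] [55.7 49.1] 1.4 mean [ 0.6709 -0.2532  0.1262] z [0.119 0.127 0.132]
T plate 1349 [ 580.  -250.1] [319.9 199.8] 0.1 mean [ 0.5717 -0.2376  0.0092] z [0.003 0.009 0.017]
T clamp 451 [726.9  -5.1] [99.7 77.6] 80.6 mean [ 0.7271 -0.0061  0.0867] z [0.057 0.094 0.102]
T brush 47 [606.2 247.4] [20.5 19.3] 86.1 mean [0.6053 0.2465 0.1258] z [0.108 0.128 0.14 ]
T atom 38 [676.5 256.6] [18.2 17.5] 48.7 mean [0.6751 0.2555 0.1185] z [0.102 0.12  0.128]
```

jog_arm(plan="0 0 -0.8 0 0 -0.85 1;0 0 -0.8 0 0 -0.85 1;0.5 0.9 0 0 0 0 1;0.5 0.9 0 0 0 0 1;0.5 0.9 0 0 0 0 1;0.5 0.9 0 0 0 0 1;0.5 0.9 0 0 0 0 1;0.5 0.9 0 0 0 0 1;0.5 0.9 0 0 0 0 1;0.5 0.9 0 0 0 0 1")

```text
time_s: 1.1
tcp_pos: [0.2469, 0.4263, 0.2621]
ee_rot: [[1.0, 0.001, -0.0], [0.001, -1.0, -0.001], [-0.0, 0.001, -1.0]]
wrist_force: [-0.2, -0.2, -0.2]
gripper_width: 0.174
gripper_force: 0.0
```

jog_arm(plan="0.5 0.9 0 0 0 0 1;0.5 0.9 0 0 0 0 1;0.5 0.9 0 0 0 0 1;0.5 0.9 0 0 0 0 1;0.5 0.9 0 0 0 0 1;0.5 0.9 0 0 0 0 1;0.5 0.9 0 0 0 0 1;0.5 0.9 0 0 0 0 1;0.5 0.9 0 0 0 0 1;0.5 0.9 0 0 0 0 1")

```text
time_s: 2.1
tcp_pos: [0.3719, 0.2015, 0.2623]
ee_rot: [[1.0, 0.001, -0.0], [0.001, -1.0, -0.0], [-0.0, 0.0, -1.0]]
wrist_force: [0.3, -0.5, 0.6]
gripper_width: 0.008
gripper_force: 0.0
```

jog_arm(plan="0.2 0.9 0 0 0 0 1;0.2 0.9 0 0 0 0 1;0.2 0.9 0 0 0 0 1;0.2 0.9 0 0 0 0 1;0.2 0.9 0 0 0 0 1;0.2 0.9 0 0 0 0 1;0.2 0.9 0 0 0 0 1;0.2 0.9 0 0 0 0 1;0.2 0.9 0 0 0 0 1;0.2 0.9 0 0 0 0 1")

```text
time_s: 3.1
tcp_pos: [0.4217, -0.0233, 0.2623]
ee_rot: [[1.0, 0.001, -0.001], [0.001, -1.0, 0.0], [-0.001, -0.0, -1.0]]
wrist_force: [0.6, 0.6, 0.1]
gripper_width: 0.003
gripper_force: 0.0
```

jog_arm(plan="0.2 1 0 0 0 0 1;0.2 1 0 0 0 0 1;0.2 1 0 0 0 0 1;0.2 1 0 0 0 0 1;0.2 1 0 0 0 0 1;0.2 1 0 0 0 0 1;0.2 1 0 0 0 0 1;0.2 1 0 0 0 0 1;0.2 1 0 0 0 0 1;0 0 0.8 0 0 0 1")

```text
time_s: 4.1
tcp_pos: [0.4689, -0.2501, 0.244]
ee_rot: [[1.0, -0.002, 0.005], [-0.002, -1.0, -0.002], [0.005, 0.002, -1.0]]
wrist_force: [0.4, 0.1, -0.1]
gripper_width: 0.005
gripper_force: 0.0
```

jog_arm(plan="0 0 0.8 0 0 0 1;-0.05 0 0.4 0 0 0 1;-0.1 0 0.5 0 0 0 1;-0.1 0 0.5 0 0 0 1;-0.1 0 0.5 0 0 0 1;-0.1 0 0.5 0 0 0 1;-0.1 0 0.5 0 0 0 1;-0.1 0 0.5 0 0 0 1;-0.1 0 0.5 0 0 0 1;-0.1 0 0.5 0 0 0 1")

```text
time_s: 5.1
tcp_pos: [0.4472, -0.2475, 0.1137]
ee_rot: [[1.0, 0.002, 0.004], [0.002, -1.0, -0.001], [0.004, 0.001, -1.0]]
wrist_force: [1.7, 2.0, 5.7]
gripper_width: 0.007
gripper_force: 3.2
```

```bash
python3 - <<'E'
from h import *
p,d,c=cap("scene"); cv2.imwrite("pics/pump1.png",cv2.resize(p[80:220,120:300,::-1],(720,560),interpolation=cv2.INTER_CUBIC))
s=r.sense();print(s["tcp_pos"],s["wrist_force"],s["joints"])
E
```

```text
[ 0.44657211 -0.24729869  0.11202179] [ 2.19172946 -0.34467107  5.97174992] [-1.07217847e+01  1.74619187e+01 -2.43187469e+01  2.53801377e-02
 -4.80905165e+01  1.00785182e+02]
```

View pics/pump1.png

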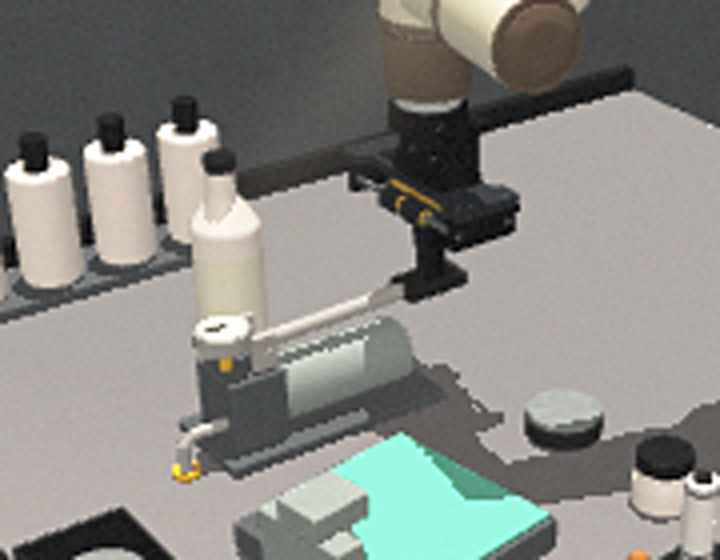

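The closed fingertips are centred on the pad (crop 435,280), with the lever about 3/4 down. Continuing to the stop.

jog_arm(plan="-0.05 0 0.4 0 0 0 1;-0.03 0 0.4 0 0 0 1;0 0 0.4 0 0 0 1;0 0 0.2 0 0 0 1;0 0 0.1 0 0 0 1;0 0 0 0 0 0 1;0 0 0 0 0 0 1;0 0 0 0 0 0 1;0 0 0 0 0 0 1;0 0 0 0 0 0 1")

```text
time_s: 6.15
tcp_pos: [0.4473, -0.2477, 0.0828]
ee_rot: [[1.0, 0.005, 0.008], [0.005, -1.0, -0.004], [0.008, 0.004, -1.0]]
wrist_force: [-8.2, 11.4, 40.8]
gripper_width: 0.005
gripper_force: 20.7
```

jog_arm(plan="0 0 -0.6 0 0 0 1;0 0 -0.6 0 0 0 1;0.1 0 -0.6 0 0 0 1;0.1 0 -0.6 0 0 0 1;0.1 0 -0.6 0 0 0 1;0.15 0 -0.6 0 0 0 1;0.15 0 -0.6 0 0 0 1;0.15 0 -0.6 0 0 0 1;0.1 0 -0.6 0 0 0 1;0 0 -0.6 0 0 0 1")

```text
time_s: 7.15
tcp_pos: [0.4654, -0.2471, 0.2261]
ee_rot: [[1.0, 0.001, 0.0], [0.001, -1.0, -0.0], [0.0, 0.0, -1.0]]
wrist_force: [0.5, 0.2, 0.0]
gripper_width: 0.005
gripper_force: 0.0
```

```bash
python3 - <<'E'
from h import *
p,d,c=cap("scene"); cv2.imwrite("pics/pump2.png",cv2.resize(p[80:220,120:300,::-1],(720,560),interpolation=cv2.INTER_CUBIC))
s=r.sense();print(s["tcp_pos"],s["wrist_force"])
E
```

```text
[ 0.46653269 -0.24773932  0.22880327] [0.21544534 0.17743516 2.2329072 ]
```

View pics/pump2.png

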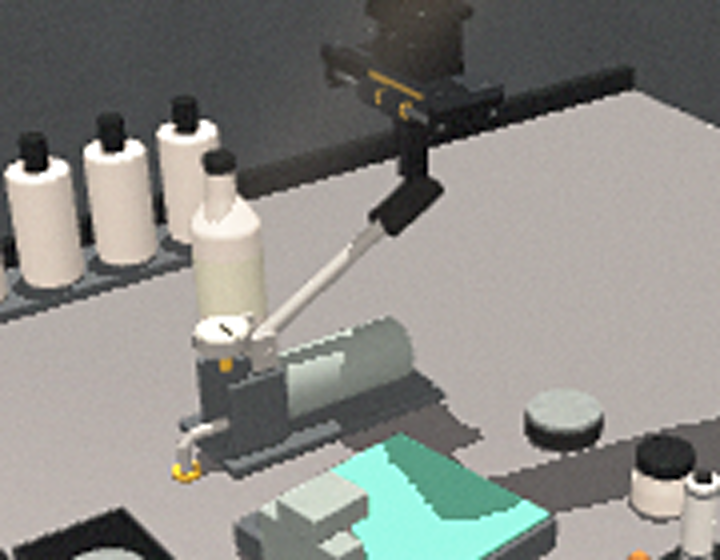

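The lever (crop 405,205) is back up at about its original slope, with the fingers just above the pad. Next strokes.

jog_arm(plan="0 0 0.6 0 0 0 1;0 0 0.6 0 0 0 1;-0.1 0 0.6 0 0 0 1;-0.15 0 0.6 0 0 0 1;-0.15 0 0.6 0 0 0 1;-0.15 0 0.6 0 0 0 1;-0.1 0 0.6 0 0 0 1;-0.1 0 0.6 0 0 0 1;0 0 0.6 0 0 0 1;0 0 0.6 0 0 0 1")

```text
time_s: 8.2
tcp_pos: [0.4494, -0.2477, 0.0799]
ee_rot: [[1.0, 0.005, 0.005], [0.005, -1.0, -0.003], [0.005, 0.003, -1.0]]
wrist_force: [-17.1, 25.3, 90.7]
gripper_width: 0.005
gripper_force: 46.8
```

jog_arm(plan="0 0 0 0 0 0 1;0 0 0 0 0 0 1;0.1 0 -0.8 0 0 0 1;0.1 0 -0.8 0 0 0 1;0.2 0 -0.8 0 0 0 1;0.2 0 -0.8 0 0 0 1;0.15 0 -0.8 0 0 0 1;0 0 -0.8 0 0 0 1;0 0 -0.8 0 0 0 1;0 0 -0.8 0 0 0 1")

```text
time_s: 9.2
tcp_pos: [0.4648, -0.247, 0.2357]
ee_rot: [[1.0, 0.001, -0.0], [0.001, -1.0, 0.0], [-0.0, -0.0, -1.0]]
wrist_force: [0.7, -0.1, -0.6]
gripper_width: 0.003
gripper_force: 0.0
```

jog_arm(plan="0 0 0.8 0 0 0 1;0 0 0.8 0 0 0 1;-0.15 0 0.8 0 0 0 1;-0.2 0 0.8 0 0 0 1;-0.2 0 0.8 0 0 0 1;-0.15 0 0.7 0 0 0 1;-0.05 0 0.5 0 0 0 1;0 0 0.4 0 0 0 1;0 0 0.3 0 0 0 1;0 0 0.2 0 0 0 1")

```text
time_s: 10.2
tcp_pos: [0.4489, -0.2476, 0.0843]
ee_rot: [[1.0, 0.002, 0.005], [0.002, -1.0, -0.002], [0.005, 0.002, -1.0]]
wrist_force: [-2.2, 7.5, 24.5]
gripper_width: 0.006
gripper_force: 12.6
```

jog_arm(plan="0 0 0 0 0 0 1;0 0 0 0 0 0 1;0.1 0 -0.8 0 0 0 1;0.1 0 -0.8 0 0 0 1;0.2 0 -0.8 0 0 0 1;0.2 0 -0.8 0 0 0 1;0.15 0 -0.8 0 0 0 1;0 0 -0.8 0 0 0 1;0 0 -0.8 0 0 0 1;0 0 -0.5 0 0 0 1")

```text
time_s: 11.2
tcp_pos: [0.4653, -0.2473, 0.2365]
ee_rot: [[1.0, 0.001, 0.002], [0.001, -1.0, -0.0], [0.002, 0.0, -1.0]]
wrist_force: [0.8, -0.7, -0.7]
gripper_width: 0.008
gripper_force: 0.0
```

jog_arm(plan="0 0 0.8 0 0 0 1;0 0 0.8 0 0 0 1;-0.15 0 0.8 0 0 0 1;-0.2 0 0.8 0 0 0 1;-0.2 0 0.8 0 0 0 1;-0.15 0 0.7 0 0 0 1;-0.05 0 0.5 0 0 0 1;0 0 0.4 0 0 0 1;0 0 0.2 0 0 0 1;0 0 0.1 0 0 0 1")

```text
time_s: 12.2
tcp_pos: [0.4485, -0.2475, 0.0887]
ee_rot: [[1.0, 0.002, 0.004], [0.002, -1.0, -0.001], [0.004, 0.001, -1.0]]
wrist_force: [1.6, 2.3, 8.8]
gripper_width: 0.001
gripper_force: 4.1
```

jog_arm(plan="0 0 0 0 0 0 1;0 0 0 0 0 0 1;0.1 0 -0.8 0 0 0 1;0.1 0 -0.8 0 0 0 1;0.2 0 -0.8 0 0 0 1;0.2 0 -0.8 0 0 0 1;0.15 0 -0.8 0 0 0 1;0 0 -0.8 0 0 0 1;0 0 -0.8 0 0 0 1;0 0 -1 0 0 0 1")

```text
time_s: 13.2
tcp_pos: [0.4641, -0.2468, 0.2521]
ee_rot: [[1.0, 0.0, -0.003], [0.0, -1.0, 0.001], [-0.003, -0.001, -1.0]]
wrist_force: [0.6, -0.7, -0.0]
gripper_width: 0.005
gripper_force: 0.0
```

Four full strokes done. Now to the lamp.

jog_arm(plan="0.15 -0.97 0 0 0 0 -1;0.15 -0.97 0 0 0 0 -1;0.15 -0.97 0 0 0 0 -1;0.15 -0.97 0 0 0 0 -1;0.15 -0.97 0 0 0 0 -1;0.15 -0.97 0 0 0 0 -1;0.15 -0.97 0 0 0 0 -1;0.15 -0.97 0 0 0 0 -1;0.15 -0.97 0 0 0 0 -1;0.15 -0.97 0 0 0 0 -1")

```text
time_s: 14.2
tcp_pos: [0.5019, -0.0038, 0.2519]
ee_rot: [[1.0, 0.001, -0.002], [0.001, -1.0, -0.0], [-0.002, 0.0, -1.0]]
wrist_force: [1.2, -0.2, 0.6]
gripper_width: 0.83
gripper_force: 0.0
```

jog_arm(plan="0.15 -0.97 0 0 0 0 -1;0.15 -0.97 0 0 0 0 -1;0.15 -0.97 0 0 0 0 -1;0.15 -0.97 0 0 0 0 -1;0.15 -0.97 0 0 0 0 -1;0.15 -0.97 0 0 0 0 -1;0.15 -0.97 0 0 0 0 -1;0.15 -0.97 0 0 0 0 -1;0.15 -0.97 0 0 0 0 -1;0.15 -0.97 0 0 0 -0.9 -1")

```text
time_s: 15.2
tcp_pos: [0.5393, 0.2386, 0.2518]
ee_rot: [[0.992, 0.129, -0.002], [0.129, -0.992, -0.001], [-0.002, 0.001, -1.0]]
wrist_force: [-0.5, 0.4, 0.9]
gripper_width: 0.999
gripper_force: 0.0
```

```bash
python3 - <<'E'
from h import *
for n in("scene","top"):
    p,d,c=cap(n);W=world(d,c);x,y,z=np.moveaxis(W,-1,0)
    m=(np.hypot(x-.540,y-.24)<.03)&(z>.10)&(z<.18)&(d>0);P=W[m]
    if len(P)>5:
        a=cv2.minAreaRect((P[:,:2]*1000).astype(np.float32));print(n,len(P),np.round(a,1) if 0 else a,P[:,2].max())
s=r.sense();print(s["tcp_pos"],s["ee_rot"])
E
```

```text
scene 188 ((542.5562744140625, 242.4281768798828), (25.01053237915039, 26.092315673828125), 43.09092712402344) 0.17494069291523673
top 66 ((536.973388671875, 238.7318115234375), (23.025001525878906, 22.8598690032959), 77.71896362304688) 0.17663019943438618
[0.53964721 0.23995373 0.25115202] [[ 9.91542543e-01  1.29772678e-01 -1.56093429e-03]
 [ 1.29771535e-01 -9.91543588e-01 -8.13209192e-04]
 [-1.65326672e-03  6.03766673e-04 -9.99998451e-01]]
```

jog_arm(plan="0 0 0.6 0 0 0 -1;0 0 0.6 0 0 0 -1;0 0 0.6 0 0 0 -1;0 0 0.6 0 0 0 -1;0 0 0.6 0 0 0 -1;0 0 0.6 0 0 0 -1;0 0 0.6 0 0 0 -1;0 0 0.6 0 0 0 -1;0 0 0.5 0 0 0 -1;0 0 0.3 0 0 0 -1")

```text
time_s: 16.3
tcp_pos: [0.5391, 0.2369, 0.1111]
ee_rot: [[0.992, 0.125, -0.002], [0.125, -0.992, -0.001], [-0.002, 0.001, -1.0]]
wrist_force: [-0.4, -1.0, 0.3]
gripper_width: 1.002
gripper_force: 0.0
```

jog_arm(plan="0 0 0 0 0 0 0;0 0 0 0 0 0 0;0 0 0 0 0 0 0.2;0 0 0 0 0 0 0.4;0 0 0 0 0 0 1;0 0 0 0 0 0 1;0 0 0 0 0 0 1;0 0 0 0 0 0 1;0 0 0 0 0 0 1;0 0 0 0 0 0 1")

```text
time_s: 17.3
tcp_pos: [0.5398, 0.2378, 0.1125]
ee_rot: [[0.992, 0.126, 0.0], [0.126, -0.992, -0.0], [0.0, 0.0, -1.0]]
wrist_force: [0.6, 0.5, -0.8]
gripper_width: 0.291
gripper_force: 30.0
```

jog_arm(plan="0 0 -0.3 0 0 0 1;0 0 -0.5 0 0 0 1;0 0 -0.6 0 0 0 1;0 0 -0.7 0 0 0 1;0 0 -0.7 0 0 0 1;0 0 -0.7 0 0 0 1;0 0 -0.7 0 0 0 1;0 0 -0.7 0 0 0 1;0 0 -0.7 0 0 0 1;0 0 -0.4 0 0 0 1")

```text
time_s: 18.3
tcp_pos: [0.5402, 0.2379, 0.2651]
ee_rot: [[0.992, 0.126, 0.003], [0.126, -0.992, 0.002], [0.003, -0.001, -1.0]]
wrist_force: [-0.2, -0.1, -2.4]
gripper_width: 0.294
gripper_force: 30.0
```

jog_arm(plan="0 0 0 0 0 0.93 1;0 0 0 0 0 0.93 1;0 0 0 0 0 0.93 1;0 0 0 0 0 0.93 1;0 0 0 0 0 0.93 1;0 0 0 0 0 0.93 1;0 0 0 0 0 0.93 1;0 0 0 0 0 0.93 1;0 0 0 0 0 0.93 1;0 0 0 0 0 0 1")

```text
time_s: 19.3
tcp_pos: [0.5395, 0.2376, 0.2626]
ee_rot: [[0.504, -0.864, -0.001], [-0.864, -0.504, -0.0], [-0.0, 0.001, -1.0]]
wrist_force: [0.6, -0.5, -2.1]
gripper_width: 0.291
gripper_force: 30.0
```

jog_arm(plan="0 0 0 0 0.7 0 1;0 0 0 0 0.7 0 1;0 0 0 0 0.7 0 1;0 0 0 0 0.7 0 1;0 0 0 0 0.7 0 1;0 0 0 0 0.7 0 1;0 0 0 0 0.7 0 1;0 0 0 0 0.7 0 1;0 0 0 0 0 0 1;0 0 0 0 0 0 1")

```text
time_s: 20.3
tcp_pos: [0.5397, 0.2381, 0.2622]
ee_rot: [[0.36, -0.863, 0.354], [-0.613, -0.505, -0.607], [0.703, 0.001, -0.711]]
wrist_force: [0.5, -0.2, -2.1]
gripper_width: 0.295
gripper_force: 30.0
```

```bash
cat > m.py <<'E'
from h import *
import sys
s=r.sense();p=np.array(s["tcp_pos"]);R=np.array(s["ee_rot"]);print(np.round(p,4),np.round(R,3).tolist(),np.round(s["joints"],1),s["gripper_width"])
p_d=None
# lamp axis from clouds: points within 35mm of tool axis, ahead of the TCP
for n in("scene","top"):
    im,d,c=cap(n);W=world(d,c);L=(W-p)@R
    m=(d>0)&(np.hypot(L[...,0],L[...,1])<.03)&(L[...,2]>.01)&(L[...,2]<.125);Q=L[m]
    if len(Q)<20: print(n,'few',len(Q));continue
    print(n,len(Q),'zmax',np.round(np.percentile(Q[:,2],[50,97,100]),4))
    for i,a in((0,'x'),(1,'y')):
        zs=np.arange(.015,.1,.015);mid=[(Q[(abs(Q[:,2]-z0)<.008)][:,i].min()+Q[(abs(Q[:,2]-z0)<.008)][:,i].max())/2 for z0 in zs if (abs(Q[:,2]-z0)<.008).sum()>4];print(a,np.round(np.array(mid)*1000,1))
    cv2.imwrite(f"pics/{sys.argv[1]}_{n}.png",cv2.resize(im[...,::-1],(800,600)))
mid=np.array([.635,-.024,.036])
tgt=mid-R[:,2]*.201
print('shift tool',np.round((tgt-p)@R*1000,1),'tgt',tgt,'spot err',np.round((p+R[:,2]*.201-mid)*1000,1),'elev',np.degrees(np.arcsin(-R[2,2])))
E
python3 m.py a
```

```text
[0.5397 0.2381 0.2622] [[0.36, -0.863, 0.354], [-0.613, -0.505, -0.607], [0.703, 0.001, -0.711]] [ 56.1  21.8 -20.3  40.8 -75.6 -46.2] 0.2954349689830824
scene 221 zmax [0.0543 0.0979 0.1011]
x [ 0.   0.5 -0.   0.5 -0.5 -0.3]
y [-7.8 -6.2 -5.8 -5.8 -5.8 -6.6]
top 188 zmax [0.0544 0.0953 0.1022]
x [9.5 9.1 8.1 4.9 6.4 6.1]
y [1.9 2.1 0.6 1.  0.2 1.5]
shift tool [ 36.   49.9 152.8] tgt [0.5637749  0.09806116 0.17893026] spot err [-24.1 140.1  83.3] elev 45.324142561295865
```

jog_arm(plan="0.16 0.22 0.68 0 0 0 1;0.16 0.22 0.68 0 0 0 1;0.16 0.22 0.68 0 0 0 1;0.16 0.22 0.68 0 0 0 1;0.16 0.22 0.68 0 0 0 1;0.16 0.22 0.68 0 0 0 1;0.16 0.22 0.68 0 0 0 1;0.16 0.22 0.68 0 0 0 1;0.16 0.22 0.68 0 0 0 1;0 0 0 0 0 0 1")

```text
time_s: 21.4
tcp_pos: [0.5638, 0.0948, 0.1792]
ee_rot: [[0.356, -0.866, 0.352], [-0.614, -0.501, -0.61], [0.704, 0.001, -0.71]]
wrist_force: [0.8, -0.0, -1.3]
gripper_width: 0.289
gripper_force: 30.0
```

```bash
python3 m.py b
```

```text
[0.5638 0.0948 0.1792] [[0.356, -0.866, 0.352], [-0.614, -0.501, -0.61], [0.704, 0.001, -0.71]] [ 41.7  20.5 -38.3  54.6 -57.8 -53. ] 0.2891297457354215
scene 175 zmax [0.0538 0.0976 0.1021]
x [ 0.2 -0.  -0.4  0.6  0.7 -0.1]
y [-5.1 -6.  -5.2 -6.8 -7.1 -6.2]
top 145 zmax [0.0512 0.0953 0.1015]
x [8.9 4.8 2.9 7.7 5.8 6.7]
y [ 0.2 -0.4  0.2  0.1  0.1 -0.7]
shift tool [-2.5 -2.3 -1.8] tgt [0.56426245 0.09857649 0.17873122] spot err [-0.5 -3.8  0.5] elev 45.24350701680868
```

View pics/b_scene.png

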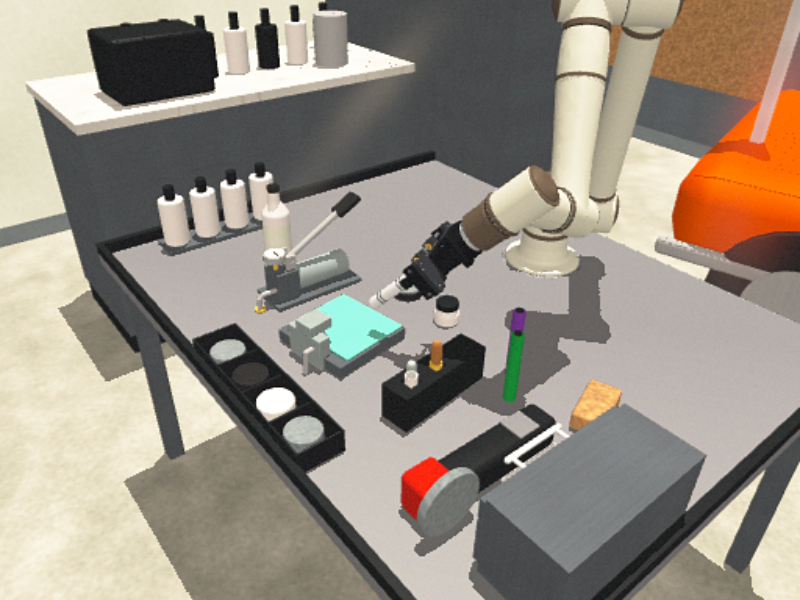

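The lamp (370,300) is gripped in line with the tool and pointing down at the panel. The block, brush, atomiser, jar and look-alikes haven't moved. A small correction, then settle.

jog_arm(plan="-0.07 -0.16 -0.04 0 0 0 1;0 0 0 0 0 0 1;0 0 0 0 0 0 1;0 0 0 0 0 0 1;0 0 0 0 0 0 1;0 0 0 0 0 0 1;0 0 0 0 0 0 1;0 0 0 0 0 0 1;0 0 0 0 0 0 1;0 0 0 0 0 0 1")

```text
time_s: 22.5
tcp_pos: [0.5667, 0.1013, 0.1788]
ee_rot: [[0.358, -0.864, 0.355], [-0.613, -0.504, -0.609], [0.705, 0.0, -0.71]]
wrist_force: [-0.1, 0.2, -2.4]
gripper_width: 0.293
gripper_force: 30.0
```

```bash
python3 m.py c | tail -1; python3 -c "
from station import r
print(r.finish_job())"
```

```text
shift tool [0.6 4.2 0.9] tgt [0.56360572 0.09832716 0.1786181 ] spot err [3.1 3.  0.2] elev 45.197727515295654
the job is handed in; nothing more can be done
None
```

I pumped the lever four full strokes, then drew the lamp and handed the job in at about 22.6 s: lamp held still at 45°, lens about 10 cm from the panel, aimed within about 5 mm of its middle by my measurement; no verdict was returned.

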